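Uncap the lens and set up a patch master for inspection

ROBOT

A 6-joint arm with a two-finger parallel gripper is mounted at the origin on the work surface. World frame = base frame: x ahead of the robot, y to its left, z up, the work surface at z = 0. Lengths are in mm, angles in rad, forces in N, time in s.
With the tool pointing down it reaches from about 350 to 775 mm from the base axis. Payload 7.3 kg.
Tool frame: the origin (TCP) lies midway between the tips of the shut fingers; the grasp point (between the pads) lies 19 mm behind it; z points along the fingers, y is the direction in which the jaws open and shut (so a half turn about z gives the same grasp; the last joint's range is limited). The gripper opens to 92 mm and grips with 3 to 60 N. Pads are 19 mm wide; open, the fingers measure 130 mm over their backs; the gripper's body (75 mm by 190 mm) begins 47 mm behind the grasp point.
Start: joints at [-1.304, 0.342, 1.524, -0, 1.275, -0.146], TCP at [210.641, -480.911, 226.741] pointing down, gripper open.
Joint ranges: [-2.53, 2.53], [-0.77, 2.02], [0.04, 2.7], [-1, 4.14], [0.28, 2.66], [-3.11, 3.11]. Speed limits (rad/s): [2.57, 2.57, 3.14, 3.14, 3.14, 3.14].

INTERFACE

Orientations are given as [roll, pitch, yaw] about the fixed x, y, z axes, in that order (R = Rz(yaw) Ry(pitch) Rx(roll)).
In Python, from plant import sensors, imaging, ticket gives the robot as it stands. The module is installed in compiled form; this text tells all that it offers.
- The arm moves only by the tool arm_command, never from a script. Its argument "increments" is one flat list of numbers, 5 for each row, row after row: the closure, from 0 (fully open) to 1 (shut), then the shift along the tool's x, y, z in mm, then the turn about the tool's z in degrees. In form: [hand, dx, dy, dz, spin, hand, dx, dy, dz, spin, ...]. A call has 1 to 20 rows; each row is the pose to reach, as a shift and turn from the pose commanded when the call began, along the tool's axes at that moment; what a row does not reach only later rows make up. A row lasts 1/8 s, in which the tool goes at most 62.5 mm and 10.7 degrees, less where a joint would pass 70% of its speed; a pose out of reach is approached as far as the arm can. A call with a gripper value outside its range is refused whole. The fingers move at their own pace and stop on an object; the grip force is fixed at half the most. Time passes only in rows, so rows that repeat a pose let the fingers close. It gives the time, the measured TCP pose, the force and the opening at its end, in the units of the state.
- sensors.get_obs(): the state, without advancing time (a new reading comes with each control period).
- imaging.capture(name): name is "side" or "top"; returns the picture (420x560x3 uint8, blue, green, red); there is no depth.
- imaging.calibration(name): a dict with "fx", "fy", "cx", "cy" (pixels), "D" ([k1, k2, p1, p2, k3] as OpenCV has them; the pictures are not rectified), "world_to_cam" (4x4, takes a point from world to camera coordinates). Camera axes: x right, y down, z forward; pixel columns grow to the right and rows downward; lengths in mm; the calibration is good to about 2 mm. A picture is of the moment at which its call begins. calibration takes no time and is no camera call.
- ticket.close_job(): hands the job in, once; it reports no verdict.
The state is a dict: "time": time; "joint_positions": joint angles; "dq": joint speeds; "tau": joint torques, N m; "tool_pos": TCP position; "tcp_rot": TCP orientation; "contact_force": force on the tool from outside, world axes, zero at the start; "moment": the same for the moment, N m; "grip_width": finger opening in mm.
Only numpy, scipy, OpenCV 4.12 (cv2) and the standard library are available. Lean on these libraries where they do the work, as an engineer would, in place of code of your own. Each camera call takes 0.05 s, during which the arm holds its last target. There are 200 camera calls.

TASK

Get the inspection station ready: lift the loose round cap off its lens and set it, open side down, in the dish it fits into. Then lay the oblong four-lobed master plate flat on the station's four rests over the lens, between the stops, and last of all push the lamp box's lever fully over, away from the robot. Let go of each part only once it is down (do not drop it), and leave everything else where it is.

Things in the scene. Friction and masses are not known exactly. Their poses are not given: they have to be found in the camera images.
- station: Inspection station, fixed: grey housing 200 (x) x 140 (y) x 50 mm high, origin at the centre of its underside on the table. On the middle of its top a black upright lens barrel, 40 mm across, 18 mm high; around it four aluminium rests, each with an end stop and a side stop outside it (see stage).
- lens (a point): Point on the station's housing top (50 mm above the table) on the lens axis; axes as the station's.
- stage (a point): Stage centre: on the lens axis, level with the rests' tops, 72 mm above the table; axes as the station's. A seated plate's underside lies here. Rests 22 mm square, centred at x +-43, y +-21 mm. Stops rise 8 mm above them: end stops, inner faces x +-56; side stops, inner faces y +-34, only at |x| 34 to 58 mm, so fingers fit between them.
- cap: Loose black round lens cap, 52 mm outside diameter, 28 mm high, a plain upside-down cup: wall 3 mm, top 4 mm, open below. At the start it stands over the lens barrel with its rim on the housing top (radial play 3 mm). Origin: centre of its open rim (underside), z up through its closed top. About 30 g.
- holder: The cap's holder, fixed: the larger of the two shallow aluminium dishes, 70 mm outside and 62 mm inside diameter, 12 mm high, inner floor 4 mm above the table. Origin: centre of its underside.
- small_dish: Bystander, fixed: the smaller aluminium dish, 46 mm outside and 38 mm inside, 12 mm high; the cap does not fit into it. Origin: centre of its underside.
- master: Loose white plastic master plate, oblong with four rounded lobes at its corners: 104 mm long (x), 60 mm over the lobes (y), 48 mm wide at its straight waist (|x| under 22 mm), 10 mm thick, a small dark dot at its middle. Origin: centre of its underside. It lies flat on the table; either end may lead. About 70 g.
- lamp_lever_tip (a point): Centre of the black ball, 26 mm across, on the end of the lamp box's lever.
- lamp_lever (a joint): Lever angle in rad: 0 leans 0.5 rad towards the box's -x side (towards the robot), 1.0 leans 0.5 rad towards its +x side, away from the robot (fully over). It turns about the box's y axis and stays where it is left.
- lamp_lever_base: Lamp box, fixed: small grey block 70 (x) x 50 (y) x 25 mm high with a toggle lever. Origin: centre of its underside. Lever axis 22 mm above the table over the origin; ball centre 50 mm from that axis.
- round_plate: Bystander: loose white round plate, 68 mm across, 10 mm thick. Origin: centre of underside.
- square_plate: Bystander: loose white square plate, 66 x 66 x 10 mm. Origin: centre of underside.
- phone: Bystander: black phone lying flat, 72 x 150 x 9 mm. Origin: centre of underside.
- tape: Bystander: cardboard-coloured roll of tape lying flat, 72 mm across, 24 mm high. Origin: centre of underside.
- patch_box: Bystander: closed white carton with a green band, 75 x 120 x 50 mm. Origin: centre of underside.
Not all that is in view belongs to the job. What is shaped like the master but purple is not meant. What is shaped like the holder but pink is not meant.

How it is judged (in metres and radians):
On the way, in this order (a step that is already met when the one before it is completed fails the run):
1. the cap is lifted clear of the lens barrel by the fingers (z of cap in the frame of lens above 0.025 m and contact force between the fingers and cap above 0.3 N), for 0.1 s.
2. the cap sits released in its holder, open side down (horizontal distance between cap and holder below 0.008 m and z of cap in the frame of holder between 0.001 and 0.007 m and angle between cap's own z axis and vertical below 0.1 rad and contact force between the fingers and cap below 0.1 N), for 0.3 s.
3. the master plate lies released on the rests between the stops (x of master in the frame of stage between -0.007 and 0.007 m and y of master in the frame of stage between -0.007 and 0.007 m and z of master in the frame of stage between -0.003 and 0.003 m and angle between the x axis of master and the x axis of stage, either way round below 0.14 rad and angle between master's own z axis and vertical below 0.06 rad and contact force between the fingers and master below 0.1 N), for 0.3 s.
4. the lever is pushed fully over (value of joint lamp_lever above 0.85 rad), for 0.2 s.
At the end, for the whole second after the job is handed in: Cap open side down on the holder's floor (8 mm off axis, 3 mm height, 0.1 rad tilt); master plate flat on the rests between the stops (7 mm in x and y, 3 mm height, 0.14 rad yaw either way round, 0.06 rad tilt); lever past 0.85 rad; cap and plate released and at rest (all of step 2 and all of step 3 and value of joint lamp_lever above 0.85 rad and linear speed of each of cap, master below 0.02 m/s); the robot touches nothing.
It fails at once if the cap is dropped or thrown (faster than 0.5 m/s while the fingers do not touch it) (contact force between the fingers and cap below 0.05 N and linear speed of cap above 0.5 m/s).
It fails at once if the master plate is dropped or thrown (faster than 0.5 m/s while the fingers do not touch it) (contact force between the fingers and master below 0.05 N and linear speed of master above 0.5 m/s).
It fails at once if a bystander is moved by more than 20 mm (distance of any of round_plate, square_plate, phone, tape, patch_box from where it was at the start of the episode above 0.02 m).
It fails at once if the lever is pushed past half way before the plate is seated (value of joint lamp_lever above 0.5 rad and not (x of master in the frame of stage between -0.007 and 0.007 m and y of master in the frame of stage between -0.007 and 0.007 m and z of master in the frame of stage between -0.003 and 0.003 m and angle between the x axis of master and the x axis of stage, either way round below 0.14 rad and angle between master's own z axis and vertical below 0.06 rad)).
It also fails if it takes over 72 s, if anything falls off the work surface, if the arm or the gripper's body presses on something with over 40 N, if the wrist force passes 120 N, or if a joint passes its speed limit or range.

## Working session

There is one attempt and no reset: what is moved stays moved. The work goes in short steps, Python scripts to look and compute and a tool call to move; the robot and the scene stay as the last step left them, time stands still between calls to the robot, and variables do not carry over. Pictures are saved under pics/ and viewed, about 8 in all and at most 12, crops included, and the job is handed in when it is done.

Besides the shell and the picture viewer there is one more tool, called after "Call:" as name(argument=value, ...), one argument or row to a line, values as JSON. arm_command: Moves the arm, as the interface text tells. Its arguments: {"type":"object","properties":{"increments":{"type":"array","items":{"type":"number"}}},"required":["increments"]}

```bash
mkdir -p pics; cat > h.py <<'E'
import numpy as np, cv2
from plant import sensors, imaging, ticket
def K(n):
    c=imaging.calibration(n); return np.array([[c['fx'],0,c['cx']],[0,c['fy'],c['cy']],[0,0,1.]]),np.array(c['D'],float),np.array(c['world_to_cam'],float)
def px2w(n,u,v,z):
    k,D,T=K(n); p=cv2.undistortPoints(np.array([[[u,v]]],float),k,D)[0,0]
    R,t=T[:3,:3],T[:3,3]; d=R.T@np.array([p[0],p[1],1]); o=-R.T@t
    return o+d*(z-o[2])/d[2]
def w2px(n,P):
    k,D,T=K(n); return cv2.projectPoints(np.array(P,float).reshape(-1,3),cv2.Rodrigues(T[:3,:3])[0],T[:3,3],k,D)[0][:,0]
def snap(n,f,crop=None,s=1):
    im=imaging.capture(n)
    cv2.imwrite('pics/raw_'+f,im)
    if crop: im=im[crop[1]:crop[3],crop[0]:crop[2]]
    cv2.imwrite('pics/'+f,cv2.resize(im,None,fx=s,fy=s,interpolation=cv2.INTER_CUBIC))
E
python3 - <<'E'
from h import *
snap('top','t1.png',s=1.42);snap('side','s1.png',s=1.42)
for n in('top','side'):
    k,D,T=K(n);print(n,k.tolist(),D,(-T[:3,:3].T@T[:3,3]).round(),T[:3,:3].round(2).tolist())
print(sensors.get_obs())
E
```

```text
top [[461.7024937269917, 0.0, 281.8859708639928], [0.0, 461.7024937269917, 205.63314029850807], [0.0, 0.0, 1.0]] [0.00130739 0.         0.         0.         0.        ] [ 465.   -2. 1328.] [[-0.0, -1.0, 0.0], [-1.0, 0.0, -0.05], [0.05, -0.0, -1.0]]
side [[535.5670389623789, 0.0, 273.27212469036573], [0.0, 535.5670389623789, 197.9061326088821], [0.0, 0.0, 1.0]] [-0.0451458  0.         0.         0.         0.       ] [-165. -881. 1053.] [[0.76, -0.64, -0.02], [-0.43, -0.49, -0.75], [0.48, 0.58, -0.66]]
{'time': 0.1, 'joint_positions': array([-1.30395365e+00,  3.42668329e-01,  1.52491768e+00, -7.76308454e-06,
        1.27539108e+00, -1.45999185e-01]), 'dq': array([-0.00039517, -0.00128041, -0.00309993, -0.00089935,  0.00073577,
        0.00134777]), 'tau': array([ 1.26097635e-03, -4.32002664e+01, -2.44694871e+01,  7.18628406e-02,
        5.25775237e-02, -5.05516550e-05]), 'tool_pos': array([ 210.56024303, -480.53345722,  226.10785436]), 'tcp_rot': array([-3.14022186e+00, -1.94065348e-04,  4.12843992e-01]), 'contact_force': array([-0.24163497, -0.91819029, -0.05509737]), 'moment': array([ 0.02041075, -0.0008627 ,  0.02318833]), 'grip_width': 92.31425787766679}
```

View pics/t1.png

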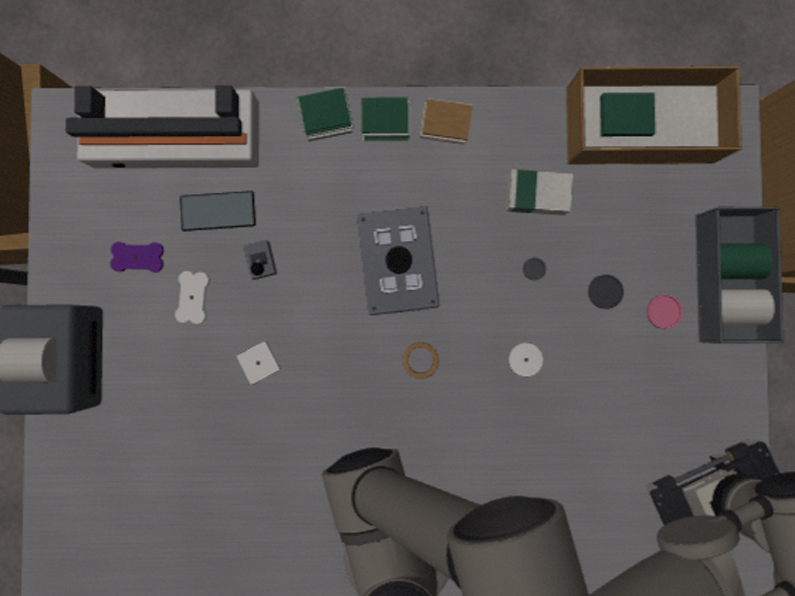

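View pics/s1.png

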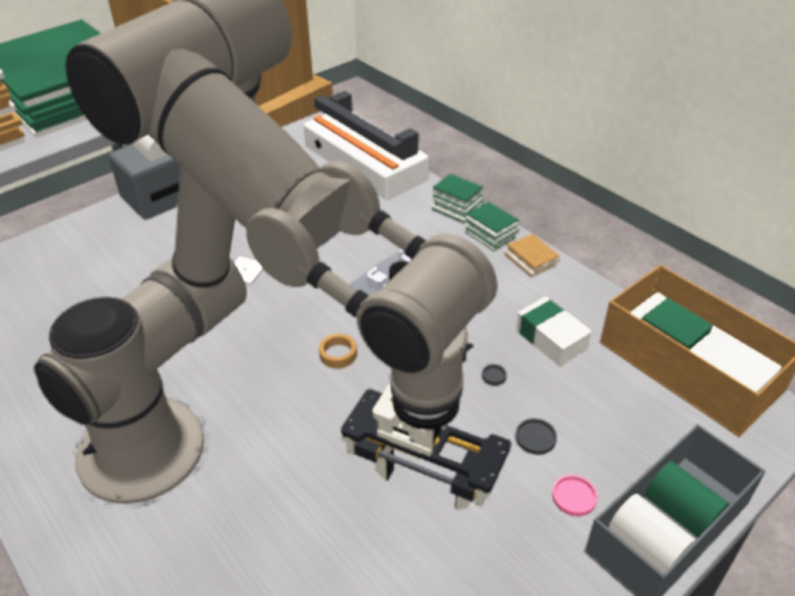

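The top picture, at 1.42x, shows these positions:
- **Station:** around (398,260), with the black cap on its lens at (399,260).
- **Dishes:** the large grey dish is at (606,292), the small one at (534,268), and a pink one at (665,312).
- **Plates:** the white lobed plate is at (191,297) and the purple one at (137,257).
- **Lamp box:** at (259,260), with its ball at (257,269).

The white lobed plate (191,297) is the master, because the other one is purple. The large grey dish (606,292) is the holder, because one of the others is pink and the other is too small. I'll confirm both in one enlarged montage and measure.

```bash
python3 - <<'E'
from h import *
im=cv2.imread('pics/raw_t1.png')
C=[((75,155,205,240),0,0),((245,140,315,225),540,0),((355,165,490,240),0,345)]
M=np.zeros((600,800,3),np.uint8)
for (a,b,c,d),x,y in C:
    s=3.7 if x else 4
    r=cv2.resize(im[b:d,a:c],None,fx=s,fy=s,interpolation=cv2.INTER_CUBIC)
    r=cv2.convertScaleAbs(r,alpha=1.6)
    h,w=r.shape[:2];h=min(h,600-y);w=min(w,800-x);M[y:y+h,x:x+w]=r[:h,:w]
cv2.imwrite('pics/m1.png',M)
hsv=cv2.cvtColor(im,cv2.COLOR_BGR2HSV);g=hsv[...,2]
def blob(mask,box,z,tag):
    a,b,c,d=box;m=np.zeros_like(mask);m[b:d,a:c]=mask[b:d,a:c]
    n,l,s,_=cv2.connectedComponentsWithStats(m);i=1+np.argmax(s[1:,4]);
    ct=max(cv2.findContours((l==i).astype(np.uint8),0,1)[0],key=cv2.contourArea)
    pts=np.array([px2w('top',*p[0],z)[:2] for p in ct],np.float32)
    mo=cv2.moments(pts);r=cv2.minAreaRect(pts)
    print(tag,s[i],'px',cv2.minAreaRect(ct)[0],'w',mo['m10']/mo['m00'],mo['m01']/mo['m00'],'rect',r)
W=((g>110)&(hsv[...,1]<60)).astype(np.uint8)
blob(W,(110,180,155,235),10,'master')
dark=(g<45).astype(np.uint8)
blob(dark,(265,168,297,200),78,'cap')
blob((g<75).astype(np.uint8),(405,185,448,225),12,'holder')
blob((g<85).astype(np.uint8),(245,140,315,228),50,'station')
blob((g<30).astype(np.uint8),(168,170,198,200),66,'ball')
E
```

```text
master [123 190  24  39 693] px (134.41725158691406, 208.9931182861328) w 517.4264529609881 416.4081641953522 rect ((517.3831176757812, 416.0174865722656), (60.781150817871094, 106.79071807861328), 85.74524688720703)
cap [272 174  18  19 277] px (280.5, 183.0) w 583.7856574115267 -1.272686993506585 rect ((583.4984741210938, -1.3864402770996094), (46.19760513305664, 49.0606803894043), 89.75135040283203)
holder [414 193  25  25 486] px (426.0, 205.0) w 524.8819230491815 -416.9595624611556 rect ((524.9226684570312, -416.5966491699219), (68.5895004272461, 68.73028564453125), 88.99295043945312)
station [260 145  50  77 481] px (280.4259338378906, 183.54888916015625) w 517.3172726500101 -22.520548691605597 rect ((585.130126953125, -1.36541748046875), (200.47567749023438, 136.9835662841797), 6.42841911315918)
ball [177 184  11  10  67] px (182.1341552734375, 188.70733642578125) w 570.1986021127999 271.8860488170732 rect ((570.1044311523438, 268.2047424316406), (22.775020599365234, 29.16616439819336), 6.120301246643066)
```

View pics/m1.png

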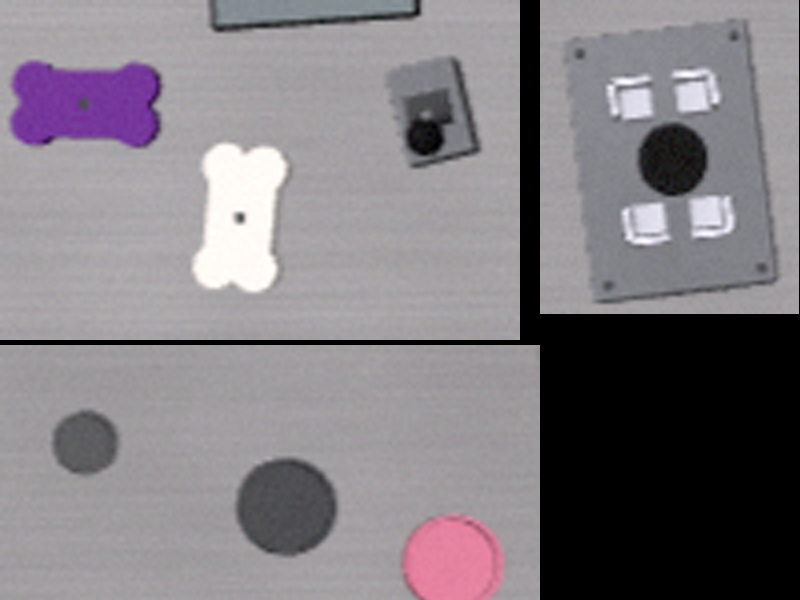

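The montage confirms the white lobed plate at (240,217), clearly separate from the purple one. The large grey dish at (287,507) is the holder, with a pink decoy and a smaller dish beside it. The cap at (673,160) is over the lens among the four rests, and the ball is at (425,137). Next I'll compute the moves.

```bash
cat >> h.py <<'E'
from scipy.spatial.transform import Rotation as Ro
def inc(*targets):
    o=sensors.get_obs(); R=Ro.from_euler('xyz',o['tcp_rot'])
    print('t',o['time'],'tcp',o['tool_pos'].round(1),'rot deg',np.degrees(o['tcp_rot']).round(2),'w',o['grip_width'].round(1),'F',o['contact_force'].round(1))
    for x,y,z,yaw in targets:
        d=R.inv().apply(np.array([x,y,z])-o['tool_pos'])
        print((x,y,z,yaw),'->',d.round(1),'spin',round(-(yaw-np.degrees(o['tcp_rot'][2])),1))
E
python3 - <<'E'
from h import *
print('rests mean',px2w('top',280.6,182.4,72))
S=[px2w('top',245+(u-540)/3.7,140+v/3.7,72)[:2] for u,v in((636,98),(694,92),(648,219),(708,213))]
print(np.round(S,1), 'yaw', [np.degrees(np.arctan2(*(S[i]-S[i+2])[::-1])).round(1) for i in(0,1)])
for c in((580,580-5,50),): pass
b=px2w('top',75+425/4,155+137/4,66);print('ball',b)
print('box corners z25',[px2w('top',75+u/4,155+v/4,25)[:2].round() for u,v in((388,74),(455,58),(479,152),(413,166))])
inc((584,-1.3,150,6.4),(584,-1.3,56,6.4))
E
```

```text
rests mean [585.68682468  -1.66307153  72.        ]
[[629.5  24.5]
 [633.7 -18.3]
 [539.9  16. ]
 [544.1 -28.2]] yaw [np.float64(5.4), np.float64(6.3)]
ball [568.62186383 270.59439431  66.        ]
box corners z25 [array([617., 306.]), array([628., 258.]), array([561., 241.]), array([551., 288.])]Traceback (most recent call last):
  File "<stdin>", line 8, in <module>
  File "h.py", line 19, in inc
    print('t',o['time'],'tcp',o['tool_pos'].round(1),'rot deg',np.degrees(o['tcp_rot']).round(2),'w',o['grip_width'].round(1),'F',o['contact_force'].round(1))
                                                                                                     ^^^^^^^^^^^^^^^^^^^^^
AttributeError: 'float' object has no attribute 'round'
```

```bash
sed -i "s/o\['grip_width'\].round(1)/round(o['grip_width'],1)/" h.py; python3 -c "
from h import *
inc((584.5,-1.4,150,6.2),(584.5,-1.4,56,6.2))"
```

```text
t 0.1 tcp [ 210.6 -480.5  226.1] rot deg [-1.7992e+02 -1.0000e-02  2.3650e+01] w 92.3 F [-0.2 -0.9 -0.1]
(584.5, -1.4, 150, 6.2) -> [ 534.7 -288.7   76.6] spin 17.5
(584.5, -1.4, 56, 6.2) -> [ 534.7 -288.6  170.6] spin 17.5
```

Call:
arm_command(
  increments=[0, 534.7, -288.7, 76.6, 17.5, 0, 534.7, -288.7, 76.6, 17.5, 0, 534.7, -288.7, 76.6, 17.5, 0, 534.7, -288.7, 76.6, 17.5, 0, 534.7, -288.7, 76.6, 17.5, 0, 534.7, -288.7, 76.6, 17.5, 0, 534.7, -288.7, 76.6, 17.5, 0, 534.7, -288.7, 76.6, 17.5, 0, 534.7, -288.7, 76.6, 17.5, 0, 534.7, -288.7, 76.6, 17.5, 0, 534.7, -288.7, 76.6, 17.5, 0, 534.7, -288.7, 76.6, 17.5, 0, 534.7, -288.7, 76.6, 17.5, 0, 534.7, -288.7, 76.6, 17.5],
)

```text
time: 1.85
tool_pos: [584.3, -3.0, 150.5]
tcp_rot: [3.141, -0.0, 0.106]
contact_force: [-0.3, -0.4, -0.3]
grip_width: 91.8
```

```bash
python3 -c "
from h import *
inc((584.5,-1.4,56,6.2))
snap('side','s2.png',(180,100,420,280),3.3)
print(w2px('side',[[584.5,-1.4,150],[584.5,-1.4,78],[584.5,-1.4,50]]))"
```

```text
t 1.85 tcp [584.3  -3.  150.5] rot deg [ 1.7998e+02 -2.0000e-02  6.0500e+00] w 91.8 F [-0.3 -0.4 -0.3]
(584.5, -1.4, 56, 6.2) -> [ 0.3 -1.6 94.5] spin -0.1
[[281.81235647 168.95524861]
 [282.01180712 189.08719244]
 [282.08576521 196.58134453]]
```

View pics/s2.png

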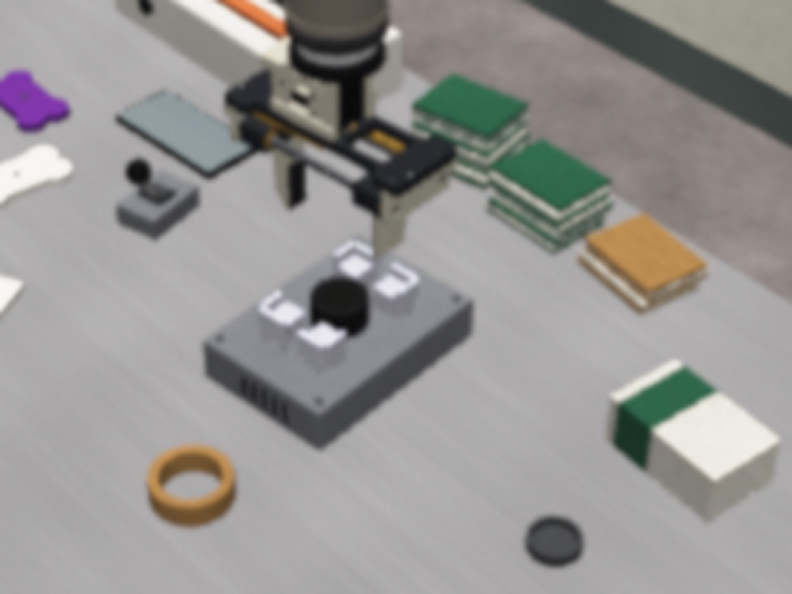

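The jaws are open across the cap on either side, in the gaps between the rests. The cap top is seen at raw pixel (282.7,188.8) and predicted at (282.0,189.1), so the position agrees. Next I descend, grip and lift.

Call:
arm_command(
  increments=[0, 0.3, -1.6, 30, 0, 0, 0.3, -1.6, 60, 0, 0, 0.3, -1.6, 85, 0, 0, 0.3, -1.6, 96, 0, 0, 0.3, -1.6, 96, 0, 1, 0.3, -1.6, 96, 0, 1, 0.3, -1.6, 96, 0, 1, 0.3, -1.6, 96, 0, 1, 0.3, -1.6, 96, 0, 1, 0.3, -1.6, 96, 0, 1, 0.3, -1.6, 96, 0, 1, 0.3, -1.6, 96, 0, 1, 0.3, -1.6, 96, 0, 1, 0.3, -1.6, 96, 0],
)

```text
time: 3.65
tool_pos: [584.9, -0.4, 54.3]
tcp_rot: [3.141, -0.0, 0.107]
contact_force: [-0.2, -0.8, 2.9]
grip_width: 51.2
```

```bash
python3 -c "
from h import *
inc((584.5,-1.4,160,6.2),(525.5,-416.8,160,6.2),(525.5,-416.8,10,6.2))"
```

```text
t 3.65 tcp [ 5.849e+02 -4.000e-01  5.430e+01] rot deg [ 1.7999e+02 -2.0000e-02  6.1500e+00] w 51.2 F [-0.2 -0.8  2.9]
(584.5, -1.4, 160, 6.2) -> [  -0.4    0.9 -105.7] spin -0.0
(525.5, -416.8, 160, 6.2) -> [-103.6  407.6 -105.6] spin -0.0
(525.5, -416.8, 10, 6.2) -> [-103.6  407.6   44.4] spin -0.0
```

The dish wall is 12 mm high and the fingers are too thick for its gap, so this grip is too low. I'll regrip higher, with the TCP about 10.5 mm above the rim.

Call:
arm_command(
  increments=[0.2, 0, 0, 0, 0, 0.2, 0, 0, 0, 0, 0.2, 0, 0, 0, 0, 0.2, 0, 0, -6, 0, 0.2, 0, 0, -6, 0, 1, 0, 0, -6, 0, 1, 0, 0, -6, 0, 1, 0, 0, -6, 0, 1, 0, 0, -6, 0, 1, 0, 0, -6, 0, 1, 0, 0, -6, 0, 1, 0, 0, -6, 0, 1, 0, 0, -6, 0, 1, 0, 0, -36, 0, 1, 0, 0, -71, 0, 1, 0, 0, -106, 0, 1, 0, 0, -106, 0],
)

```text
time: 5.78
tool_pos: [586.4, -0.4, 163.1]
tcp_rot: [3.14, -0.006, 0.107]
contact_force: [0.0, -0.0, -0.3]
grip_width: 51.3
```

```bash
python3 -c "
from h import *
inc((525.2,-416.8,160,6.2),(525.2,-416.8,14.5,6.2))
snap('side','s3.png',(230,120,330,195),4)"
```

```text
t 5.775 tcp [ 5.864e+02 -4.000e-01  1.631e+02] rot deg [179.92  -0.35   6.16] w 51.3 F [ 0.  -0.  -0.3]
(525.2, -416.8, 160, 6.2) -> [-105.5  407.5    3. ] spin -0.0
(525.2, -416.8, 14.5, 6.2) -> [-106.4  407.3  148.5] spin -0.0
```

View pics/s3.png

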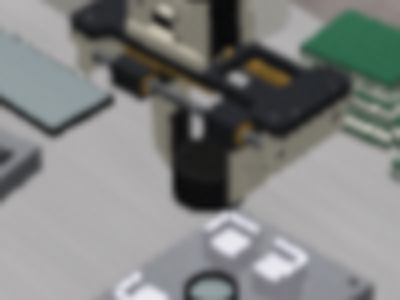

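The cap hangs upright in the fingers and the lens is bare below it. I carry it to above the holder.

Call:
arm_command(
  increments=[1, -26, 102, 0, 0, 1, -40, 153, 0, 0, 1, -52, 204, 0, 0, 1, -65, 255, 0, 0, 1, -78, 306, 0, 0, 1, -91, 357, 0, 0, 1, -104, 407.5, 0, 0, 1, -104, 407.5, 0, 0, 1, -104, 407.5, 60, 0, 1, -104, 407.5, 110, 0, 1, -104, 407.5, 110, 0, 1, -104, 407.5, 110, 0, 1, -104, 407.5, 110, 0, 1, -104, 407.5, 110, 0, 1, -104, 407.5, 110, 0],
)

```text
time: 7.7
tool_pos: [525.3, -416.9, 51.2]
tcp_rot: [3.14, -0.001, 0.107]
contact_force: [1.3, 0.5, 0.2]
grip_width: 51.2
```

```bash
python3 -c "
from h import *
snap('side','s4.png',(310,250,450,360),5)
inc((525.2,-416.8,14.5,6.2))
print(w2px('side',[[525.2,-416.8,12],[525.2,-416.8,40]]), w2px('side',[525.2,-416.8,4]))"
```

```text
t 7.75 tcp [ 525.2 -416.8   50.9] rot deg [ 1.7995e+02 -4.0000e-02  6.1500e+00] w 51.0 F [-0.3  0.6 -0.8]
(525.2, -416.8, 14.5, 6.2) -> [-0.  -0.  36.4] spin -0.1
[[376.42335831 304.17958689]
 [377.72785662 296.84307279]] [[376.05724629 306.23640932]]
```

View pics/s4.png

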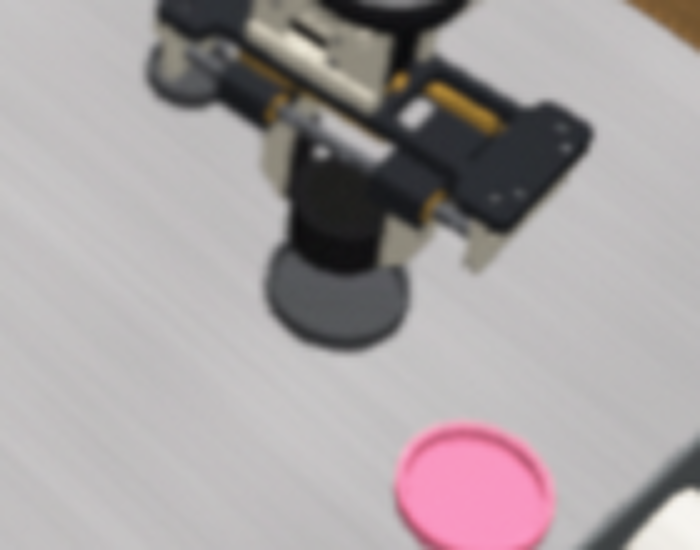

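The cap is over the grey dish, whose centre is near raw pixel (377.4,306). I check that against the first side picture before lowering.

```bash
python3 -c "
from h import *
im=cv2.imread('pics/raw_s1.png');g=cv2.cvtColor(im,6)
m=np.zeros_like(g);m[285:330,358:400]=(g[285:330,358:400]<110)
n,l,s,c=cv2.connectedComponentsWithStats(m);i=1+np.argmax(s[1:,4]);print(s[i],c[i])
a=np.linspace(0,6.28,60,endpoint=False)
P=np.r_[[[525.2+35*np.cos(t),-416.8+35*np.sin(t),z] for t in a for z in(0,12)]]
q=w2px('side',P);print('pred bbox',q.min(0),q.max(0))
x,y,w,h=s[i][:4];print('bbox meas',x,y,x+w-1,y+h-1)
print('per mm x,y',(w2px('side',[[535,-416,6],[525,-406,6]])-w2px('side',[525,-416,6]))/10)"
```

```text
[363 295  29  25 558] [376.98566308 307.15053763]
pred bbox [361.32299483 292.71229226] [391.13803474 319.17622833]
bbox meas 363 295 391 319
per mm x,y [[ 0.2776407  -0.21896467]
 [-0.31016285 -0.25025144]]
```

The two views agree to about 2-3 mm (part of that is the threshold losing the far rim), and the play is 5 mm. I shift 1 mm and lower.

Call:
arm_command(
  increments=[1, 0, 1, 12, 0, 1, 0, 1, 22, 0, 1, 0, 1, 29, 0, 1, 0, 1, 33, 0, 1, 0, 1, 35, 0, 1, 0, 1, 36, 0, 1, 0, 1, 36, 0, 1, 0, 1, 36, 0],
)

```text
time: 8.75
tool_pos: [525.2, -417.8, 14.3]
tcp_rot: [3.141, -0.0, 0.107]
contact_force: [-0.7, -1.3, -0.7]
grip_width: 51.3
```

```bash
python3 -c "
from h import *
inc((525.2,-417.8,14.5,6.2))
snap('side','s5.png',(310,250,450,360),5)"
```

```text
t 8.75 tcp [ 525.2 -417.8   14.3] rot deg [ 1.7997e+02 -1.0000e-02  6.1500e+00] w 51.3 F [-0.7 -1.3 -0.7]
(525.2, -417.8, 14.5, 6.2) -> [ 0.  -0.  -0.2] spin -0.1
```

View pics/s5.png

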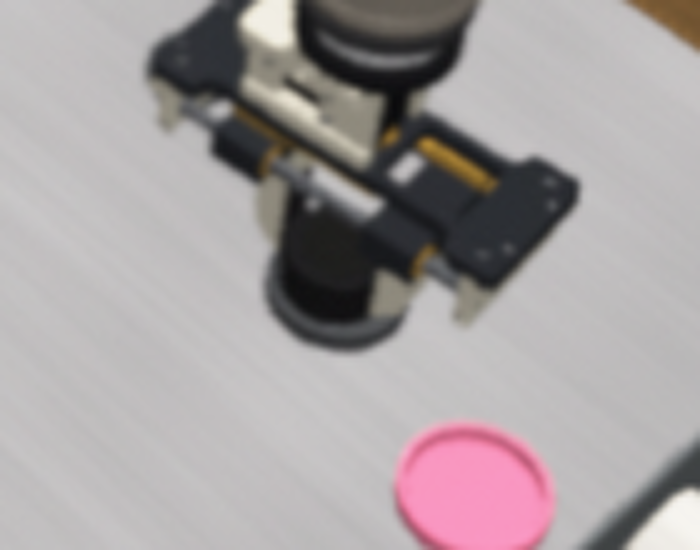

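The cap is inside the dish wall and upright. The force shows no hard contact, so I lower 1 mm to be sure, release and back off.

Call:
arm_command(
  increments=[1, 0, 0, 0.6, 0, 1, 0, 0, 1, 0, 1, 0, 0, 1, 0],
)

```text
time: 9.18
tool_pos: [525.2, -417.8, 14.0]
tcp_rot: [3.141, -0.0, 0.107]
contact_force: [-1.7, -0.6, 5.5]
grip_width: 51.3
```

Call:
arm_command(
  increments=[0.6, 0, 0, 0, 0, 0.4, 0, 0, 0, 0, 0, 0, 0, 0, 0, 0, 0, 0, 0, 0, 0, 0, 0, 0, 0, 0, 0, 0, 0, 0, 0, 0, 0, -40, 0, 0, 0, 0, -80, 0, 0, 0, 0, -120, 0, 0, 0, 0, -150, 0, 0, 0, 0, -150, 0, 0, 0, 0, -150, 0],
)

```text
time: 10.68
tool_pos: [524.7, -417.2, 161.9]
tcp_rot: [-3.14, 0.001, 0.107]
contact_force: [0.1, 0.1, -0.9]
grip_width: 91.7
```

```bash
python3 -c "
from h import *
inc((517.4,416.3,160,-4.3),(517.4,416.3,4,-4.3))"
```

```text
t 10.675 tcp [ 524.7 -417.2  161.9] rot deg [-1.7992e+02  7.0000e-02  6.1500e+00] w 91.7 F [ 0.1  0.1 -0.9]
(517.4, 416.3, 160, -4.3) -> [  82.1 -829.4    3. ] spin 10.5
(517.4, 416.3, 4, -4.3) -> [  82.3 -829.2  159. ] spin 10.5
```

The seating force was 5.5 N and the release was clean. I move to hover over the master.

Call:
arm_command(
  increments=[0, 82, -829, 0, 10.5, 0, 82, -829, 0, 10.5, 0, 82, -829, 0, 10.5, 0, 82, -829, 0, 10.5, 0, 82, -829, 0, 10.5, 0, 82, -829, 0, 10.5, 0, 82, -829, 0, 10.5, 0, 82, -829, 0, 10.5, 0, 82, -829, 0, 10.5, 0, 82, -829, 0, 10.5, 0, 82, -829, 0, 10.5, 0, 82, -829, 0, 10.5, 0, 82, -829, 0, 10.5, 0, 82, -829, 0, 10.5, 0, 82, -829, 0, 10.5, 0, 82, -829, 0, 10.5, 0, 82, -829, 0, 10.5, 0, 82, -829, 0, 10.5, 0, 82, -829, 0, 10.5],
)

```text
time: 13.05
tool_pos: [518.1, 414.9, 163.4]
tcp_rot: [-3.141, -0.0, -0.077]
contact_force: [-0.6, 0.1, -0.1]
grip_width: 92.0
```

```bash
python3 - <<'E'
from h import *
inc((517.4,416.3,4,-4.3))
snap('side','s6.png');im=cv2.imread('pics/raw_s6.png');tp=imaging.capture('top')
u,v=w2px('side',[517.4,416.3,10])[0];print(u,v)
M=np.zeros((600,800,3),np.uint8)
def put(a,x,y): M[y:y+a.shape[0],x:x+a.shape[1]]=a
f=lambda i,a,b,c,d,s:cv2.resize(i[b:d,a:c],None,fx=s,fy=s,interpolation=2)
x0=max(0,int(u)-50);y0=max(0,int(v)-50);print(x0,y0)
put(f(im,x0,y0,x0+100,y0+75,4),0,0)
put(f(im,325,250,425,325,4),400,0)
put(f(tp,350,165,450,240,4)[:300],0,300)
put(f(tp,245,150,320,220,4),400,300)
cv2.imwrite('pics/m2.png',M)
g=cv2.cvtColor(tp,6);m=np.zeros_like(g);m[185:225,405:448]=g[185:225,405:448]<40
n,l,s,c=cv2.connectedComponentsWithStats(m);i=1+np.argmax(s[1:,4]);print('cap',s[i],c[i],px2w('top',*c[i],32))
E
```

```text
t 13.05 tcp [518.1 414.9 163.4] rot deg [-1.7999e+02 -2.0000e-02 -4.4000e+00] w 92.0 F [-0.6  0.1 -0.1]
(517.4, 416.3, 4, -4.3) -> [ -0.8  -1.4 159.4] spin -0.1
184.21436495878052 152.32831094856633
134 102
cap [416 195  22  19 320] [426.590625 204.30625 ] [ 525.90255486 -411.97593528   32.        ]
```

View pics/m2.png

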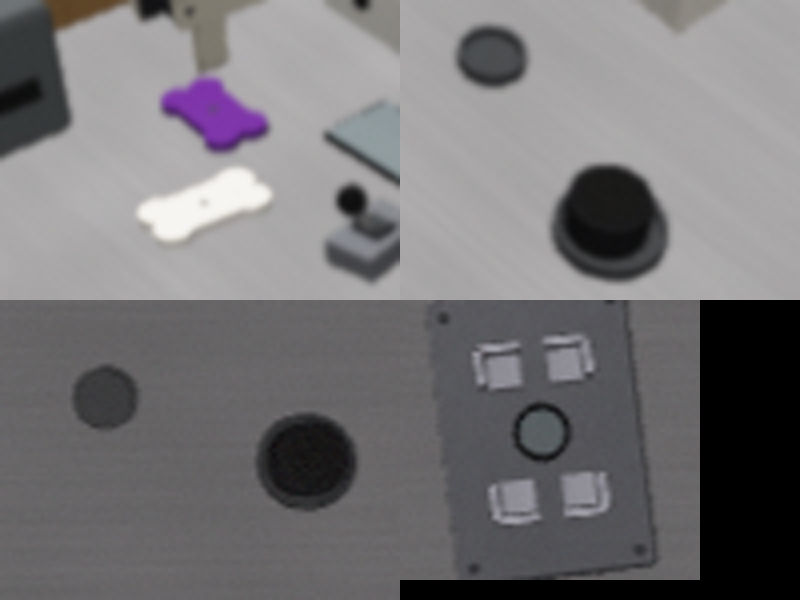

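The cap sits upright inside the grey dish, with the cap at (610,200) and the dish centre at about (610,225) in the side crop. The lens barrel at (542,432) gives a stage centre near (585,-1.4). The master's dot projects to raw (185,152.5) against a predicted (184.2,152.3). I grasp the master.

Call:
arm_command(
  increments=[0, -0.8, -1.4, 50, 0, 0, -0.8, -1.4, 100, 0, 0, -0.8, -1.4, 140, 0, 0, -0.8, -1.4, 155, 0, 0, -0.8, -1.4, 159, 0, 0, -0.8, -1.4, 159, 0, 1, -0.8, -1.4, 159, 0, 1, -0.8, -1.4, 159, 0, 1, -0.8, -1.4, 159, 0, 1, -0.8, -1.4, 159, 0, 1, -0.8, -1.4, 159, 0, 1, -0.8, -1.4, 159, 0, 1, -0.8, -1.4, 159, 0, 1, -0.8, -1.4, 159, 0, 1, -0.8, -1.4, 159, 0],
)

```text
time: 15.02
tool_pos: [517.1, 416.8, 4.1]
tcp_rot: [3.141, -0.0, -0.076]
contact_force: [-0.6, -1.5, 1.3]
grip_width: 47.3
```

```bash
python3 -c "
from h import *
inc((517.4,416.3,165,-4.3),(585.2,-1.4,165,6.2),(585.2,-1.4,76,6.2))
snap('top','t7.png')
g=cv2.imread('pics/raw_t7.png',0)"
```

```text
t 15.025 tcp [517.1 416.8   4.1] rot deg [179.99  -0.    -4.35] w 47.3 F [-0.6 -1.5  1.3]
(517.4, 416.3, 165, -4.3) -> [   0.3    0.5 -160.9] spin -0.1
(585.2, -1.4, 165, 6.2) -> [  99.6  411.8 -160.9] spin -10.6
(585.2, -1.4, 76, 6.2) -> [ 99.6 411.8 -71.9] spin -10.6
```

The jaws closed to 47.3 mm, which matches the 48 mm waist. I lift and carry it to above the stage.

Call:
arm_command(
  increments=[1, 0, 0, -30, 0, 1, 0, 0, -70, 0, 1, 0, 0, -115, 0, 1, 0, 0, -160, 0, 1, 10, 41, -161, -1, 1, 20, 82, -161, -2, 1, 30, 124, -161, -3, 1, 40, 165, -161, -4, 1, 50, 206, -161, -5, 1, 60, 247, -161, -6, 1, 70, 288, -161, -7, 1, 80, 330, -161, -8, 1, 90, 371, -161, -9.5, 1, 99.6, 411.8, -161, -10.6, 1, 99.6, 411.8, -161, -10.6, 1, 99.6, 411.8, -130, -10.6, 1, 99.6, 411.8, -110, -10.6, 1, 99.6, 411.8, -100, -10.6, 1, 99.6, 411.8, -100, -10.6, 1, 99.6, 411.8, -100, -10.6],
)

```text
time: 17.58
tool_pos: [585.8, -1.1, 105.0]
tcp_rot: [3.141, -0.002, 0.109]
contact_force: [0.3, 0.4, -0.3]
grip_width: 47.3
```

```bash
python3 - <<'E'
from h import *
inc((585.2,-1.4,76,6.2))
snap('side','s8.png',(215,125,355,235),5.6)
c,s=np.cos(np.radians(6.2)),np.sin(np.radians(6.2))
for z in (72,):
  P=[[585.2+c*a-s*b,-1.4+s*a+c*b,z] for a,b in((43,21),(43,-21),(-43,21),(-43,-21))]
  print(((w2px('side',P)-[215,125])*5.6).round())
E
```

```text
t 17.575 tcp [585.8  -1.1 105. ] rot deg [ 1.7998e+02 -9.0000e-02  6.2700e+00] w 47.3 F [ 0.3  0.4 -0.3]
(585.2, -1.4, 76, 6.2) -> [-0.7  0.3 29. ] spin 0.1
[[403. 310.]
 [464. 345.]
 [287. 390.]
 [348. 427.]]
```

View pics/s8.png

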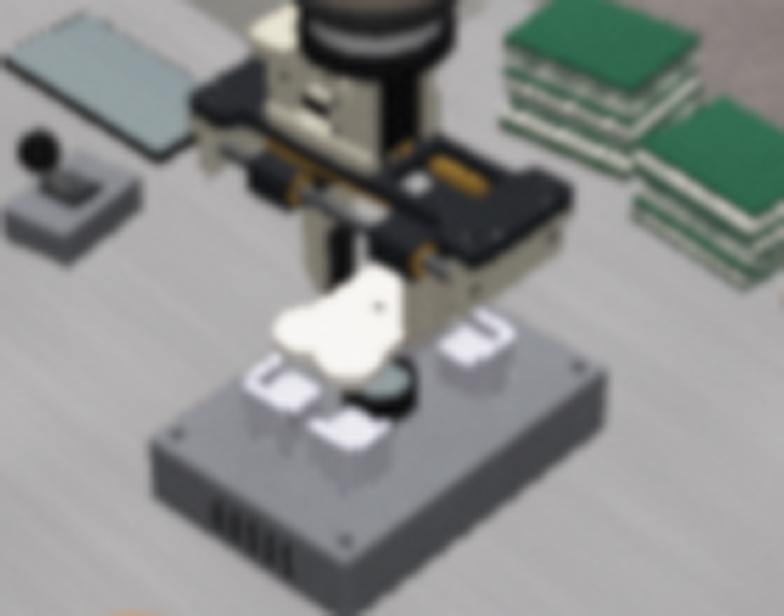

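The plate is held level at (345,325). The rests are seen at (290,385), (348,428) and (470,345), and predicted at (287,390), (348,427) and (464,345), so they agree within about 1 raw pixel. I lower it onto the rests.

Call:
arm_command(
  increments=[1, 0, 0, 9, 0, 1, 0, 0, 17, 0, 1, 0, 0, 22, 0, 1, 0, 0, 25, 0, 1, 0, 0, 27, 0, 1, 0, 0, 28, 0, 1, 0, 0, 28.5, 0, 1, 0, 0, 28.5, 0, 1, 0, 0, 28.5, 0],
)

```text
time: 18.75
tool_pos: [585.3, -1.3, 76.0]
tcp_rot: [3.141, -0.0, 0.109]
contact_force: [-1.9, -0.1, 4.3]
grip_width: 47.5
```

```bash
python3 - <<'E'
from h import *
inc((585.2,-1.4,76,6.2))
snap('side','s9.png',(235,145,335,220),7)
c,s=np.cos(np.radians(6.2)),np.sin(np.radians(6.2))
P=[[585.2,-1.4,82],[585.2-c*43,-1.4-s*43,82]]
print(((w2px('side',P)-[235,145])*7).round())
E
```

```text
t 18.75 tcp [585.3  -1.3  76. ] rot deg [ 1.7999e+02 -2.0000e-02  6.2500e+00] w 47.5 F [-1.9 -0.1  4.3]
(585.2, -1.4, 76, 6.2) -> [-0.1  0.1  0. ] spin 0.1
[[330. 300.]
 [256. 352.]]
```

View pics/s9.png

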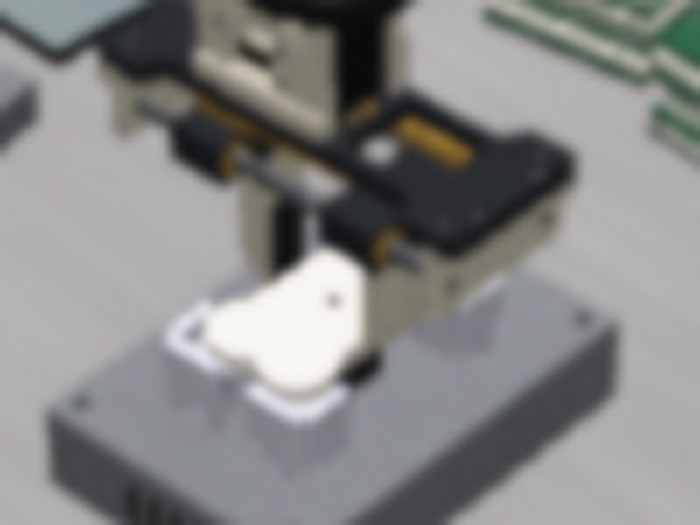

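The plate is inside the stops, with its dot at (333,299) against a predicted (330,300). There is 4.3 N of support at the expected height, so it is seated. I release and rise.

Call:
arm_command(
  increments=[0.7, 0, 0, 0, 0, 0.5, 0, 0, 0, 0, 0.2, 0, 0, 0, 0, 0.2, 0, 0, 0, 0, 0.2, 0, 0, 0, 0, 0.2, 0, 0, -30, 0, 0.2, 0, 0, -70, 0, 1, 0, 0, -100, 0, 1, 0, 0, -100, 0, 1, 0, 0, -100, 0],
)

```text
time: 20.05
tool_pos: [584.7, -1.3, 174.6]
tcp_rot: [-3.141, 0.001, 0.109]
contact_force: [0.3, -0.6, -0.8]
grip_width: 48.1
```

```bash
python3 - <<'E'
from h import *
c,s=np.cos(np.radians(15)),np.sin(np.radians(15))
A=np.array([589,272.]);d=np.array([c,s])
f=lambda k:tuple(A+k*d)
# pre-push behind ball, then beyond
inc((*f(-75),165,15),(*f(-75),62,15),(*f(-10),62,15),(*f(12),62,15))
E
```

```text
t 20.05 tcp [584.7  -1.3 174.6] rot deg [-1.7998e+02  8.0000e-02  6.2500e+00] w 48.1 F [ 0.3 -0.6 -0.8]
(np.float64(516.5555630283199), np.float64(252.58857161731095), 165, 15) -> [ -40.1 -259.8    9.8] spin -8.8
(np.float64(516.5555630283199), np.float64(252.58857161731095), 62, 15) -> [ -39.9 -259.7  112.8] spin -8.8
(np.float64(579.3407417371093), np.float64(269.4118095489748), 62, 15) -> [  24.3 -269.6  112.7] spin -8.8
(np.float64(600.5911099154688), np.float64(275.10582854123027), 62, 15) -> [  46.1 -273.   112.6] spin -8.8
```

Call:
arm_command(
  increments=[1, -40, -260, 0, -8.8, 1, -40, -260, 0, -8.8, 1, -40, -260, 0, -8.8, 1, -40, -260, 0, -8.8, 1, -40, -260, 0, -8.8, 1, -40, -260, 0, -8.8, 1, -40, -260, 0, -8.8, 1, -40, -260, 50, -8.8, 1, -40, -260, 90, -8.8, 1, -40, -260, 112, -8.8, 1, -40, -260, 112, -8.8, 1, -40, -260, 112, -8.8],
)

```text
time: 21.55
tool_pos: [518.2, 252.1, 64.6]
tcp_rot: [3.141, -0.002, 0.261]
contact_force: [0.3, 0.1, 0.5]
grip_width: 0.5
```

```bash
python3 - <<'E'
from h import *
inc((579.3,269.4,62,15),(594,273.5,62,15))
snap('side','s10.png');a=cv2.imread('pics/raw_s10.png')
snap('top','t10.png');b=cv2.imread('pics/raw_t10.png')
f=lambda i,x,y:cv2.resize(i[y:y+75,x:x+100],None,fx=4,fy=4,interpolation=2)
cv2.imwrite('pics/m3.png',np.vstack([np.hstack([f(a,180,120),f(b,140,150)]),np.hstack([f(a,235,145),f(b,235,150)])]))
E
```

```text
t 21.55 tcp [518.2 252.1  64.6] rot deg [ 1.7999e+02 -9.0000e-02  1.4970e+01] w 0.5 F [0.3 0.1 0.5]
(579.3, 269.4, 62, 15) -> [63.5 -1.   2.7] spin -0.0
(594, 273.5, 62, 15) -> [78.7 -1.1  2.7] spin -0.0
```

View pics/m3.png

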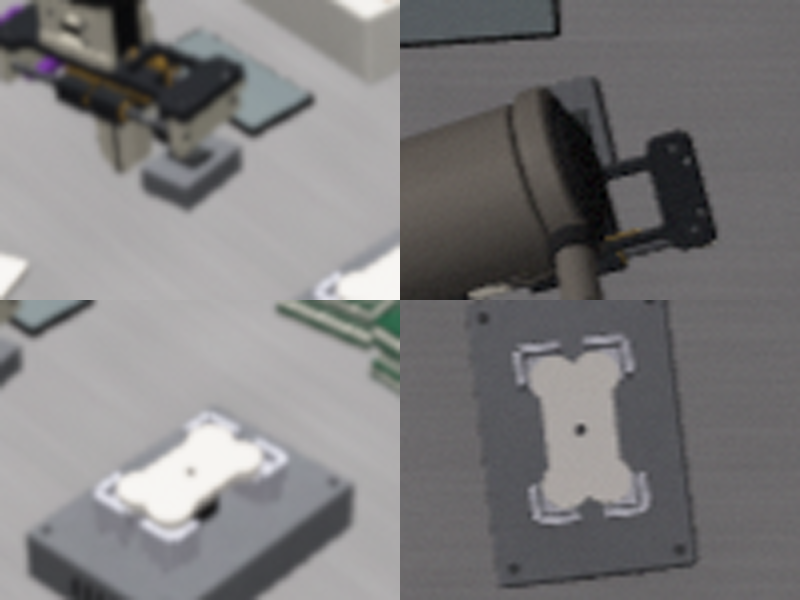

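The plate lies flat inside all four stops, with its dot at (580,429) in the top crop. The shut fingers stand behind the lamp ball. I push gradually along the box's x.

Call:
arm_command(
  increments=[1, 10, -1, 0, 0, 1, 20, -1, 0, 0, 1, 28, -1, 0, 0, 1, 36, -1, 0, 0, 1, 44, -1, 0, 0, 1, 52, -1, 0, 0, 1, 60, -1, 0, 0, 1, 68, -1, 0, 0, 1, 74, -1, 0, 0, 1, 77, -1, 0, 0, 1, 77, -1, 0, 0, 1, 77, -1, 0, 0],
)

```text
time: 23.15
tool_pos: [591.4, 273.8, 63.8]
tcp_rot: [3.142, -0.001, 0.263]
contact_force: [-0.3, 0.3, -0.7]
grip_width: 0.7
```

No end-stop force yet, so I push a little further.

Call:
arm_command(
  increments=[1, 2, 0, 0, 0, 1, 4, 0, 0, 0, 1, 4, 0, 0, 0],
)

```text
time: 23.52
tool_pos: [592.4, 274.1, 63.4]
tcp_rot: [3.141, 0.006, 0.263]
contact_force: [-10.1, -3.4, 5.3]
grip_width: 0.4
```

The 10 N reaction shows the end stop is reached. I retract and do the final check.

Call:
arm_command(
  increments=[1, -20, 0, 0, 0, 1, -50, 0, 0, 0, 1, -80, 0, 0, 0, 1, -100, 0, -50, 0, 1, -120, 0, -110, 0, 1, -170, 0, -150, 0, 1, -220, 0, -150, 0, 1, -220, 0, -150, 0, 1, -220, 0, -150, 0, 1, -220, 0, -150, 0],
)

```text
time: 24.78
tool_pos: [383.8, 217.9, 213.5]
tcp_rot: [3.142, -0.001, 0.262]
contact_force: [-0.3, 1.1, 0.1]
grip_width: -0.0
```

```bash
python3 - <<'E'
from h import *
inc()
snap('side','s11.png');a=cv2.imread('pics/raw_s11.png')
snap('top','t11.png');b=cv2.imread('pics/raw_t11.png')
f=lambda i,x,y:cv2.resize(i[y:y+75,x:x+100],None,fx=4,fy=4,interpolation=2)
cv2.imwrite('pics/m4.png',np.vstack([np.hstack([f(a,180,120),f(b,140,150)]),np.hstack([f(a,325,250),f(b,235,150)])]))
# master from top
hsv=cv2.cvtColor(b,40);m=((hsv[...,2]>110)&(hsv[...,1]<40)).astype(np.uint8)
c,s=np.cos(np.radians(15)),np.sin(np.radians(15))
for k in(-24,24):print('ball pred',k,w2px('side',[589+k*c,272+k*s,66]),w2px('top',[589+k*c,272+k*s,66]))
print('dot',px2w('top',235+580/4-100,150+129/4,82))
E
```

```text
t 24.775 tcp [383.8 217.9 213.5] rot deg [ 1.800e+02 -3.000e-02  1.503e+01] w -0.0 F [-0.3  1.1  0.1]
ball pred -24 [[221.4007759  153.06615744]] [[183.00023446 190.26324628]]
ball pred 24 [[230.95971078 145.5573752 ]] [[178.55527834 173.42808529]]
dot [ 5.85142407e+02 -4.04031363e-02  8.20000000e+01]
```

View pics/m4.png

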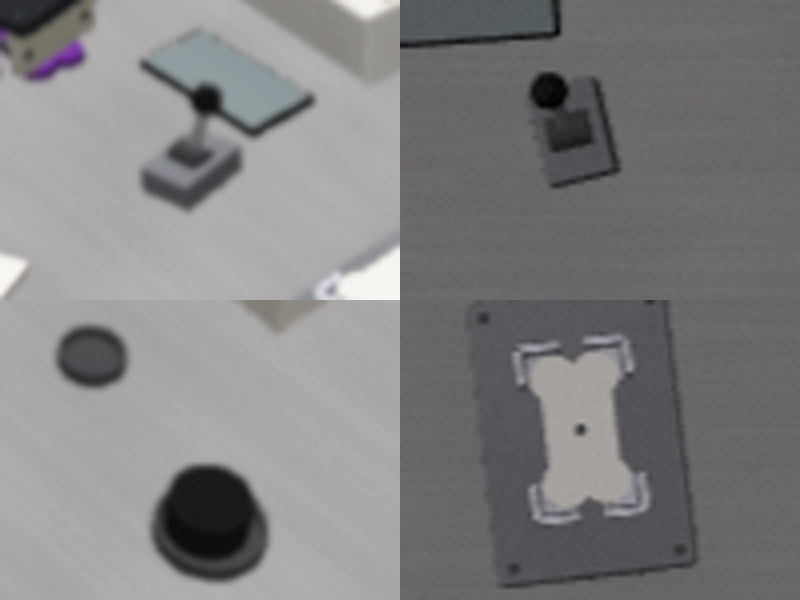

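The ball is at raw top (177.3,172.5) and side (231.5,145). The fully-over prediction was (178.6,173.4) and (231,145.6), so the lever is over. The cap and plate are in place and nothing is touching them. I hand in.

```bash
python3 -c "
from plant import ticket
print(ticket.close_job())"
```

```text
the job is handed in; nothing more can be done
None
```

I set the cap open side down in the large grey dish, laid the white master plate on the four rests between the stops, and pushed the lamp lever over. The job was handed in at about 25 s and gave no verdict.

What the last checks showed:
- **Cap:** it met 5.5 N at the expected seating height. In the final side picture it stands upright in the dish, within about 2 mm of centre.
- **Master plate:** its dot measures (585.1, 0.0), about 1.5 mm from the stage centre, and it lies flat within all four stops.
- **Lever:** it met a reaction of about 10 N at its end stop. The ball is within about 1.5 px of its fully-over position in both views.
- **Robot:** it is clear of everything. I did not measure the bystanders, but no move went near them.

Three things disagreed or needed mending:
- **First cap grip:** it was too low for the dish wall, so I regripped higher before lifting.
- **Holder position:** the two cameras differed by about 3 mm, part of it lost at the rim, so I shifted 1 mm.
- **Cap in the top view:** an automatic measurement put it about 5 mm off. I judged that blob to include shadow, since it was wider than the cap, and relied on the side view. I did not settle it with a second measurement.

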